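# Reset the timer, then turn the truffle dish a quarter turn and hold it level

### The arm

A 7-joint arm with a two-finger parallel gripper is mounted at the origin on a cart in front of the work surface, level with it; the furniture and walls round the work are solid. World frame = base frame: x ahead of the robot, y to its left, z up, the work surface at z = 0. Lengths are in mm, angles in degrees, forces in N, time in s.
With the tool pointing down it reaches from about 400 to 925 mm from the base axis. Payload 4.1 kg.
Tool frame: the origin (TCP) lies between the finger pads; the fingertips stand tips_ahead ahead of it and the grasp point (between the pads) is the TCP (tips_ahead is the distance from the TCP to the fingertips, in mm); z points along the fingers, y is the line along which they close (so a half turn about z gives the same grasp; the last joint's range is limited). The gripper opens to 85 mm and grips with 20 to 120 N. Pads are 22 mm wide; open, the fingers measure 114 mm over their backs; the gripper's body (76 mm by 85 mm) begins 54 mm behind the grasp point. The pads swing forward as they close: fully open they stand 13 mm farther back than shut.
Start: joints at [65.489, 22.827, 2.584, 88.041, -1.071, 69.15, -2.905], TCP at [209.927, -615.2, 250.347] pointing down, gripper open.
Joint ranges: [-161.44, 161.44], [-28.35, 127.94], [-78.24, 83.42], [0, 140.83], [-78.03, 258.03], [13.02, 114.36], [-168.23, 168.23]. Speed limits (degrees/s): [147.25, 147.25, 180, 180, 180, 180, 180].

### API

Orientations are given as [roll, pitch, yaw] about the fixed x, y, z axes, in that order (R = Rz(yaw) Ry(pitch) Rx(roll)).
In Python, from rig import read_state, get_image, camera_info, sign_off, tips_ahead gives the robot as it stands. The module is installed in compiled form; this text tells all that it offers.
- The arm moves only by the tool drive_tool, never from a script. Its argument "increments" is a list of rows, each an object of numbers: "x", "y", "z": the shift along the tool's x, y, z scaled (see below); "wx", "wy", "wz": the turn, a rotation vector about the tool's x, y, z scaled (see below); "fingers": the opening, from -1 (shut) to 1 (fully open). In form: [{"x": .., "y": .., "z": .., "wx": .., "wy": .., "wz": .., "fingers": ..}, ...]. A call has 1 to 20 rows; each row is the pose to reach, as a shift and turn from the pose commanded when the call began, along the tool's axes at that moment, turning the shorter way round; what a row does not reach only later rows make up. The controller multiplies each number of a shift by 1 m and each number of a turn by 360 degrees. A row lasts 1/12 s, in which the tool goes at most 41.7 mm and 7.16 degrees, less where a joint would pass 70% of its speed; a pose out of reach is approached as far as the arm can. A call with a number of a shift or a turn outside -1 to 1 is refused whole. A call with a gripper value outside its range is refused whole. The fingers move at their own pace and stop on an object; "squeeze" is the grip in N (left out, the last holds). Time passes only in rows, so rows that repeat a pose let the fingers close. It gives the time, the measured TCP pose, the force, the opening and the grip force at its end, in the units of the state.
- read_state(): the state, without advancing time (a new reading comes with each control period).
- get_image(name): name is "scene" or "top" or "wrist"; returns (picture, depth): 480x640x3 uint8, red, green, blue; 480x640 float32, mm along the optical axis (not along the pixel's ray), 0 where there is no reading.
- camera_info(name): a dict with "fx", "fy", "cx", "cy" (pixels), "rvec" (rotation vector, rad) and "tvec" (3), from world to camera coordinates, as OpenCV has them. Camera axes: x right, y down, z forward; pixel columns grow to the right and rows downward; lengths in mm; the calibration is good to about 2 mm. A picture is of the moment at which its call begins: read the wrist's pose just before it. camera_info takes no time and is no camera call; for the wrist camera it gives the pose at the moment of the call.
- sign_off(): hands the job in; it is judged then, once.
The state is a dict: "t": time; "q": joint angles; "dq": joint speeds; "joint_efforts": joint torques, N m; "ee_pos": TCP position; "orientation": TCP orientation; "wrist_force": force on the tool from outside, world axes, zero at the start; "torque": the same for the moment, N m; "width": finger opening in mm; "grip_force": force on a finger pad.
Only numpy, scipy, OpenCV 4.12 (cv2) and the standard library are available. Lean on these libraries where they do the work, as an engineer would, in place of code of your own. Each camera call takes 0.05 s, during which the arm holds its last target. There are 200 camera calls.

### The job

The glazed chocolate ball has to set evenly, so its dish gets a quarter turn: first turn the kitchen timer's red grip clockwise, back to its zero stop. Then lift the dish by its hoop handle clear of the wooden stand, turn it there a quarter turn counter-clockwise seen from above, so that its red tab, which now points to the stand's white stud, points in the direction of the blue one; keep the dish level, the ball inside the blue ring and untouched. Finish still holding the dish, at rest, about 6 cm above the stand and centred over it, so that I can slip a paper under it; leave the mug, the salt shaker and the jam jar alone.

Things in the scene. Friction and masses are not known exactly. Their poses are not given: they have to be found in the camera images.
- timer_dial (a joint): Angle of the timer's dial, rad. 0 is the zero stop (a hard stop), it reads 0.7 to 1.3 at the start and grows counter-clockwise seen from above, so it is reset by turning clockwise. Light friction (0.03 N m), no spring; it stays where it is left.
- timer: White round kitchen timer, 66 mm diameter, stuck fast to the worktop. Origin: centre of its underside, on the dial's vertical axis. The dial's red bar grip is 48 mm long, 10 mm wide, 47 to 62 mm above the origin, on a 60 mm disc whose top is at 49 mm (fingertips stay above it). The bar's angle, counter-clockwise from the timer's x axis, is the joint value.
- stand: Fixed round wooden stand, 184 mm diameter, 18 mm high. Origin: centre of its underside, on the worktop. Its x and y axes are level: the white stud lies at its -x edge, the blue stud at its -y edge, both 83 mm from the centre, 12 mm diameter, 4 mm high. To its right, seen from the robot, a kettle (220 mm high) and a toaster oven (about 260 mm high) stand fixed.
- blue_stud (a point): Top of the blue stud of the stand: a quarter turn counter-clockwise, seen from above, from the white one.
- dish: Loose white dish, 250 g, 132 mm diameter, rim 26 mm high, with a fixed steel hoop in its y-z plane, 146 mm wide, over its middle. Origin: centre of its underside, z up, on the stand (18 mm above the worktop) at first. Inside: a 12 degree cone, a flat spot of 16 mm diameter in the middle, a blue ring of 28 mm radius. A red tab at its -x rim starts within 0.15 rad of the white stud.
- dish_grip (a point): Centre of the hoop's dark wooden grip, 112 mm above the dish's origin, straight over its middle. The grip is a level bar with flat upright sides: 68 mm long along the dish's y axis, 16 mm wide along the dish's x axis, 22 mm high. Pinched here, the dish hangs in balance.
- red_tab (a point): Middle of the red tab at the rim of the dish, 75 mm from the dish's axis on its -x side, 23 mm above the dish's origin.
- dish_middle (a point): Centre of the flat spot inside the dish, 6 mm above the dish's origin.
- ball_center (a point): Centre of the loose brown chocolate ball, hard, 34 mm diameter, 25 g. It lies free in the middle of the dish, its top 40 mm above the dish's origin, and rolls if the dish is tilted or jerked.
- mug: Bystander: green and white mug, 78 mm diameter, 101 mm high, loose, just behind the work (one like it stands at the back wall). Origin: centre of its underside.
- salt: Bystander: grey salt shaker, 44 mm diameter, 90 mm high, loose, just behind the work (one like it stands at the back wall). Origin: centre of its underside.
- jam: Bystander: glass jam jar with yellow lid, 66 mm diameter, 100 mm high, loose, just behind the work (one like it stands at the back wall). Origin: centre of its underside.
There are look-alikes about, which are no part of the job. What is meant by the timer is not orange or purple, and is the larger of those in its own colour.

How it is judged (in metres and radians):
On the way, in this order (a step that is already met when the one before it is completed fails the run):
1. the timer's dial is back at its zero stop (value of joint timer_dial below 0.06 rad), for 0.2 s.
2. the dish is lifted clear of the stand, its red tab still on the white stud's side (z of dish in the frame of stand above 0.033 m and x of red_tab in the frame of stand below -0.045 m and contact force between dish and the fingers above 0.5 N and contact force between dish and stand below 0.05 N), for 0.05 s.
3. the lifted dish is turned so that its red tab points the way of the blue stud (z of dish in the frame of stand above 0.033 m and y of red_tab in the frame of stand below -0.04 m and angle between the x axis of dish and the y axis of stand, either way round below 0.16 rad), for 0.1 s.
At the end, for the whole second after the job is handed in: Dial at its zero stop (0.06 rad). Gripper alone holds the dish still, level (0.10 rad), 30 to 100 mm above the stand's top, centred over it within 30 mm, red tab pointing the way of the blue stud (0.16 rad), ball inside the blue ring (28 mm) (value of joint timer_dial below 0.06 rad and z of dish in the frame of stand between 0.048 and 0.118 m and horizontal distance between dish and stand below 0.03 m and y of red_tab in the frame of stand below -0.04 m and angle between the x axis of dish and the y axis of stand, either way round below 0.16 rad and angle between dish's own z axis and vertical below 0.1 rad and horizontal distance between ball_center and dish_middle below 0.028 m and distance between ball_center and dish_middle below 0.035 m and linear speed of dish below 0.03 m/s and angular speed of dish below 0.15 rad/s and contact force between dish and the fingers above 0.5 N and contact force between dish and stand below 0.05 N); the arm keeps its last pose, push and grip.
It fails at once if the ball rolls out of the blue ring (horizontal distance between ball_center and dish_middle above 0.028 m).
It fails at once if the dish is tilted (angle between dish's own z axis and vertical above 0.2 rad).
It fails at once if the robot touches the ball (contact force between ball and the fingers above 0.2 N or contact force between ball and the arm above 0.2 N).
It fails at once if the mug, the salt shaker or the jam jar is moved or knocked over (distance of any of mug, salt, jam from where it was at the start of the episode above 0.02 m or angle between any of mug, salt, jam's own z axis and vertical above 0.3 rad).
It also fails if it takes over 59 s, if anything falls off the work surface, if the arm or the gripper's body presses on something with over 40 N, if the wrist force passes 120 N, or if a joint passes its speed limit or range.

## Working session

There is one attempt and no reset: what is moved stays moved. The work goes in short steps, Python scripts to look and compute and a tool call to move; the robot and the scene stay as the last step left them, time stands still between calls to the robot, and variables do not carry over. Pictures are saved under pics/ and viewed, at most 10 in all, crops included, and the job is handed in when it is done.

Besides the shell and the picture viewer there is one more tool, called as name(argument=value, ...) on one line, values as JSON. drive_tool: Moves the arm, as the interface text tells. Shifts and turns lie within -1 to 1; 1 stands for 1 m of shift or 360 degrees of turn. Its arguments: {"type":"object","properties":{"increments":{"type":"array","items":{"type":"object","properties":{"x":{"type":"number"},"y":{"type":"number"},"z":{"type":"number"},"wx":{"type":"number"},"wy":{"type":"number"},"wz":{"type":"number"},"fingers":{"type":"number"}}}},"squeeze":{"type":"number"}},"required":["increments"]}

```bash
mkdir -p pics
cat > h.py <<'E'
import numpy as np, cv2
from rig import *
def cam(n):
    c=camera_info(n);R=cv2.Rodrigues(np.array(c['rvec'],float))[0];return c,R,np.array(c['tvec'],float).ravel()
def cloud(n,save=None):
    c,R,t=cam(n);im,d=get_image(n)
    if save: cv2.imwrite('pics/'+save,im[:,:,::-1])
    v,u=np.mgrid[:480,:640]
    P=np.stack([(u-c['cx'])/c['fx']*d,(v-c['cy'])/c['fy']*d,d],-1)
    W=(P-t)@R
    W[d==0]=np.nan
    return im,W
E
python3 - <<'E'
from h import *
print(read_state(),tips_ahead() if callable(tips_ahead) else tips_ahead)
for n in('scene','top'):
    im,W=cloud(n,n+'.png'); np.savez(n,im=im,W=W)
    c,R,t=cam(n); print(n,-R.T@t,R[2],c['fx'])
E
```

```text
{'t': 0.0, 'q': array([65.49005014, 22.87318054,  2.58030636, 88.11474929, -1.07063001,
       69.15106473, -2.90548005]), 'dq': array([ 0.03463639, -0.1017739 ,  0.14072046,  0.03830512, -0.04816948,
        0.04358998,  0.08470515]), 'joint_efforts': array([-4.08470469e-04, -4.75128043e+01,  1.36446252e+00, -2.54216784e+01,
        1.16428459e-02,  9.42322018e-03, -1.99320624e-05]), 'ee_pos': array([ 209.69836651, -614.60233506,  249.24478098]), 'orientation': array([-1.79885470e+02,  8.72085377e-03,  1.88437361e+01]), 'wrist_force': array([0.90392366, 0.14203895, 0.28321475]), 'torque': array([ 0.01319029, -0.00994367, -0.00433543]), 'grip_force': 0.0, 'width': 85.52836881899866} 19.0
scene [ 97.41204911 -28.56352371 785.00440106] [ 0.58822085  0.28416646 -0.75712988] 516.7621734003714
top [ 533.47380789  240.28707268 1197.09147373] [ 0.07141404 -0.00448012 -0.9974367 ] 599.6949897250241
```

View pics/scene.png

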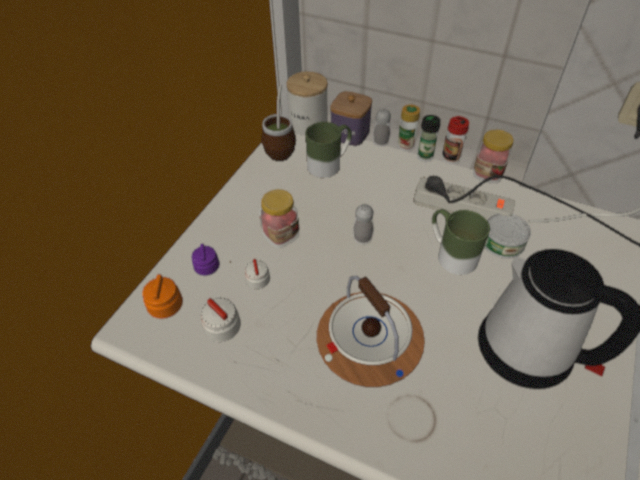

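View pics/top.png

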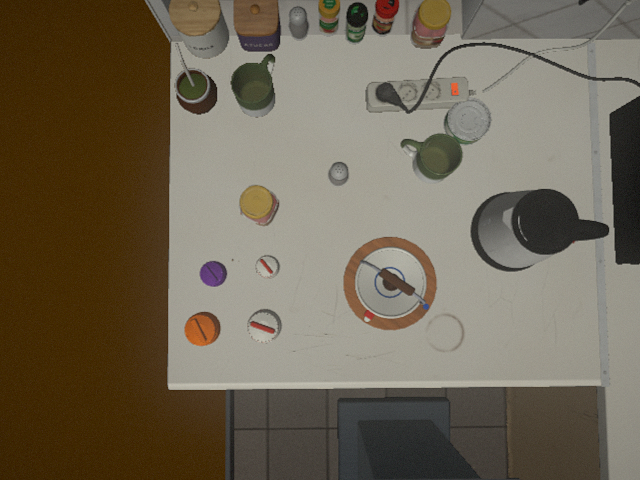

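The scene view shows the large white timer with its red bar at (220,318). The dish on the stand is at (370,335), with the red tab at (332,348), the white stud at (328,358) and the blue stud at (400,373). In the top view the timer is at (264,326), the stand at (390,283) and the grip at (396,283). Next I'll measure these.

```bash
cat > m.py <<'E'
from h import *
def rect(p):
    (c,s,a)=cv2.minAreaRect(p[:,:2].astype(np.float32)); b=cv2.boxPoints((c,s,a)); e=[b[1]-b[0],b[2]-b[1]]
    e=max(e,key=np.linalg.norm); return np.round(c,1),np.round(s,1),round(np.degrees(np.arctan2(e[1],e[0]))%180,1)
def rep(n,p):
    p=p[~np.isnan(p).any(1)]
    if len(p)<4: print(n,'few',len(p));return
    z=np.median(p[:,2]); q=p[abs(p[:,2]-z)<6]
    print(n,len(p),'mean',q.mean(0).round(1),'z5/50/95',np.percentile(p[:,2],[5,50,95]).round(1),'rect',*rect(q))
if __name__=='__main__':
  for n in('top','scene'):
    D=np.load(n+'.npz');im=D['im'].astype(int);W=D['W'];r,g,b=im[...,0],im[...,1],im[...,2]
    hsv=cv2.cvtColor(D['im'],cv2.COLOR_RGB2HSV).astype(int);H,S,V=hsv[...,0],hsv[...,1],hsv[...,2]
    red=((H<6)|(H>174))&(S>150)&(V>90)
    v,u=np.mgrid[:480,:640]
    def box(c,k): return (abs(u-c[0])<k)&(abs(v-c[1])<k)
    T,S_=((264,326),(390,283)) if n=='top' else ((220,318),(370,335))
    print('==',n)
    rep('bar',W[red&box(T,25)])
    rep('timer',W[box(T,35)&(W[...,2]>42)&(W[...,2]<55)])
    rep('grip',W[box(S_,60)&(W[...,2]>122)&(W[...,2]<160)])
    rep('tab',W[red&box(S_,60)&(W[...,2]>25)])
    rep('blue',W[(H>100)&(H<125)&(S>150)&box(S_,60)&(W[...,2]<30)])
    rep('woodstand',W[(H<20)&(S>70)&(V>80)&box(S_,70)&(W[...,2]>10)&(W[...,2]<24)])
    rep('ball',W[box(S_,20)&(V<90)&(W[...,2]>25)&(W[...,2]<62)])
    for nm,c in (dict(white=(368,321),blue=(426,307),wood=(350,283)) if n=='top' else dict(white=(328,358),blue=(400,373))).items(): print(nm,W[c[1]-1:c[1]+2,c[0]-1:c[0]+2].reshape(-1,3).mean(0).round(1),im[c[1],c[0]])
    for nm,c in (dict(mug=(438,158),salt=(338,173),jam=(257,203),kettle=(545,220)) if n=='top' else {}).items(): print(nm,W[c[1],c[0]].round())
E
python3 m.py
```

```text
== top
bar 71 mean [457.2 344.9  62.7] z5/50/95 [59.4 62.7 66.3] rect [457.4 345.4] [44.   5.7] 70.2
timer 631 mean [457.6 345.4  47.6] z5/50/95 [43.8 47.6 51.4] rect [457.5 345.7] [57.9 58.6] 123.4
grip 443 mean [540.1 101.4 140.8] z5/50/95 [125.7 140.1 144.2] rect [538.9  99.3] [71.8 16.1] 55.5
tab 51 mean [479.1 142.8  44.4] z5/50/95 [41.1 44.7 47.3] rect [478.7 142.6] [17.1 11.1] 58.8
blue 5 mean [493.2  29.9  21. ] z5/50/95 [18.  21.8 23.7] rect [492.9  30.4] [6.3 6.5] 110.1
woodstand 2515 mean [538.9 101.3  18.3] z5/50/95 [14.8 18.2 22. ] rect [539.1  99.6] [181.4 180.7] 89.6
ball 89 mean [534.1 104.8  51.5] z5/50/95 [37.7 51.2 58. ] rect [540.9 102.2] [25.9 31.3] 173.0
white [465.  142.4  20.1] [162 150 130]
blue [nan nan nan] [ 59  83 139]
wood [539.2 176.5  18.1] [135  96  65]
mug [789.  -4.   7.]
salt [744. 200.  89.]
jam [688. 351.  98.]
kettle [ 640. -137.  212.]
== scene
bar 119 mean [454.8 343.3  59.5] z5/50/95 [56.7 59.6 61.8] rect [455.3 344.6] [46.5  8.9] 68.1
timer 652 mean [453.9 342.8  45.4] z5/50/95 [42.7 45.3 49.3] rect [456.2 344.4] [58.5 57.8] 33.5
grip 628 mean [536.8  99.  138.3] z5/50/95 [123.7 137.7 140.6] rect [539. 100.] [67.5 16.5] 56.4
tab 66 mean [477.5 142.2  42.1] z5/50/95 [39.9 42.4 44.3] rect [477.9 142.5] [17.6 11. ] 56.8
blue 21 mean [491.5  29.9  20.6] z5/50/95 [18.6 20.8 22.3] rect [491.5  29.9] [6.5 7.4] 168.6
woodstand 3065 mean [506.3  84.1  16.2] z5/50/95 [14.  16.2 18.5] rect [537.   97.8] [181.1 182.3] 108.3
ball 303 mean [536.4  97.6  51.2] z5/50/95 [39.3 50.6 55.9] rect [538.6  97.7] [27.8 31.1] 158.4
white [468.4 144.3  19.8] [174 178 164]
blue [492.5  28.5  19.8] [ 26  65 127]
```

```bash
cat > go.py <<'E'
import sys,numpy as np
from rig import *
from scipy.spatial.transform import Rotation as Ro
s=read_state(); a=[float(v) for v in sys.argv[1:]]
R=Ro.from_euler('xyz',s['orientation'],degrees=True)
d=R.inv().apply(np.array(a[:3])-s['ee_pos'])/1000
w=(R.inv()*Ro.from_euler('xyz',[180,0,a[3]],degrees=True)).as_rotvec(degrees=True)/360
print('xyz',d.round(4),'w',w.round(4)); print(s['t'],s['ee_pos'].round(1),s['orientation'].round(2),s['q'].round(1),s['width'],s['wrist_force'].round(1),s['torque'].round(2),s['grip_force'],'tips',tips_ahead() if callable(tips_ahead) else tips_ahead)
E
python3 go.py 450 0 300 69
```

```text
xyz [ 0.4259 -0.5042 -0.0498] w [-3.000e-04 -1.000e-04 -1.393e-01]
0.1 [ 209.8 -614.7  249.4] [-1.799e+02  1.000e-02  1.884e+01] [65.5 22.9  2.6 88.1 -1.1 69.2 -2.9] 85.02515259638984 [ 0.6  0.3 -0.5] [-0.03  0.05 -0.03] 0.0 tips 19.0
```

drive_tool(increments=[{"x": 0.426, "y": -0.504, "z": -0.05, "wz": -0.139, "fingers": -0.2}, {"x": 0.426, "y": -0.504, "z": -0.05, "wz": -0.139, "fingers": -0.2}, {"x": 0.426, "y": -0.504, "z": -0.05, "wz": -0.139, "fingers": -0.2}, {"x": 0.426, "y": -0.504, "z": -0.05, "wz": -0.139, "fingers": -0.2}, {"x": 0.426, "y": -0.504, "z": -0.05, "wz": -0.139, "fingers": -0.2}, {"x": 0.426, "y": -0.504, "z": -0.05, "wz": -0.139, "fingers": -0.2}, {"x": 0.426, "y": -0.504, "z": -0.05, "wz": -0.139, "fingers": -0.2}, {"x": 0.426, "y": -0.504, "z": -0.05, "wz": -0.139, "fingers": -0.2}, {"x": 0.426, "y": -0.504, "z": -0.05, "wz": -0.139, "fingers": -0.2}, {"x": 0.426, "y": -0.504, "z": -0.05, "wz": -0.139, "fingers": -0.2}, {"x": 0.426, "y": -0.504, "z": -0.05, "wz": -0.139, "fingers": -0.2}, {"x": 0.426, "y": -0.504, "z": -0.05, "wz": -0.139, "fingers": -0.2}, {"x": 0.426, "y": -0.504, "z": -0.05, "wz": -0.139, "fingers": -0.2}, {"x": 0.426, "y": -0.504, "z": -0.05, "wz": -0.139, "fingers": -0.2}, {"x": 0.426, "y": -0.504, "z": -0.05, "wz": -0.139, "fingers": -0.2}, {"x": 0.426, "y": -0.504, "z": -0.05, "wz": -0.139, "fingers": -0.2}, {"x": 0.426, "y": -0.504, "z": -0.05, "wz": -0.139, "fingers": -0.2}, {"x": 0.426, "y": -0.504, "z": -0.05, "wz": -0.139, "fingers": -0.2}, {"x": 0.426, "y": -0.504, "z": -0.05, "wz": -0.139, "fingers": -0.2}, {"x": 0.426, "y": -0.504, "z": -0.05, "wz": -0.139, "fingers": -0.2}], squeeze=40)

```text
invalid input
```

```bash
python3 go.py 456 344.5 200 69
```

```text
xyz [ 0.5428 -0.8281  0.0508] w [-3.000e-04 -1.000e-04 -1.393e-01]
0.1 [ 209.8 -614.7  249.4] [-1.799e+02  1.000e-02  1.884e+01] [65.5 22.9  2.6 88.1 -1.1 69.2 -2.9] 85.02515259638984 [ 0.6  0.3 -0.5] [-0.03  0.05 -0.03] 0.0 tips 19.0
```

drive_tool(increments=[{"x": 0.04, "y": -0.04, "z": -0.01, "wx": 0, "wy": 0, "wz": -0.01, "fingers": -0.2}], squeeze=40)

```text
t: 0.18
ee_pos: [221.5, -582.8, 254.6]
orientation: [-179.9, 0.3, 21.9]
wrist_force: [-1.6, 0.5, 1.1]
width: 75.3
grip_force: 0.0
```

```bash
python3 go.py 450 0 300 69
```

```text
xyz [ 0.4292 -0.4556 -0.0474] w [-0.0006  0.0008 -0.1308]
0.1833 [ 221.5 -582.8  254.6] [-179.93    0.35   21.9 ] [63.8 20.   1.7 91.5 -0.3 68.6 -2.6] 75.33125682346682 [-1.6  0.5  1.1] [-0.   -0.01 -0.02] 0.0 tips 19.0
```

drive_tool(increments=[{"x": 0.43, "y": -0.456, "z": -0.047, "wx": 0, "wy": 0, "wz": -0.13, "fingers": -0.2}, {"x": 0.43, "y": -0.456, "z": -0.047, "wx": 0, "wy": 0, "wz": -0.13, "fingers": -0.2}, {"x": 0.43, "y": -0.456, "z": -0.047, "wx": 0, "wy": 0, "wz": -0.13, "fingers": -0.2}, {"x": 0.43, "y": -0.456, "z": -0.047, "wx": 0, "wy": 0, "wz": -0.13, "fingers": -0.2}, {"x": 0.43, "y": -0.456, "z": -0.047, "wx": 0, "wy": 0, "wz": -0.13, "fingers": -0.2}, {"x": 0.43, "y": -0.456, "z": -0.047, "wx": 0, "wy": 0, "wz": -0.13, "fingers": -0.2}, {"x": 0.43, "y": -0.456, "z": -0.047, "wx": 0, "wy": 0, "wz": -0.13, "fingers": -0.2}, {"x": 0.43, "y": -0.456, "z": -0.047, "wx": 0, "wy": 0, "wz": -0.13, "fingers": -0.2}, {"x": 0.43, "y": -0.456, "z": -0.047, "wx": 0, "wy": 0, "wz": -0.13, "fingers": -0.2}, {"x": 0.43, "y": -0.456, "z": -0.047, "wx": 0, "wy": 0, "wz": -0.13, "fingers": -0.2}, {"x": 0.43, "y": -0.456, "z": -0.047, "wx": 0, "wy": 0, "wz": -0.13, "fingers": -0.2}, {"x": 0.43, "y": -0.456, "z": -0.047, "wx": 0, "wy": 0, "wz": -0.13, "fingers": -0.2}, {"x": 0.43, "y": -0.456, "z": -0.047, "wx": 0, "wy": 0, "wz": -0.13, "fingers": -0.2}, {"x": 0.43, "y": -0.456, "z": -0.047, "wx": 0, "wy": 0, "wz": -0.13, "fingers": -0.2}, {"x": 0.43, "y": -0.456, "z": -0.047, "wx": 0, "wy": 0, "wz": -0.13, "fingers": -0.2}, {"x": 0.43, "y": -0.456, "z": -0.047, "wx": 0, "wy": 0, "wz": -0.13, "fingers": -0.2}, {"x": 0.43, "y": -0.456, "z": -0.047, "wx": 0, "wy": 0, "wz": -0.13, "fingers": -0.2}, {"x": 0.43, "y": -0.456, "z": -0.047, "wx": 0, "wy": 0, "wz": -0.13, "fingers": -0.2}])

```text
t: 1.68
ee_pos: [450.9, 6.8, 304.1]
orientation: [-179.9, 0.1, 69.3]
wrist_force: [0.4, -0.8, -0.1]
width: 34.4
grip_force: 0.0
```

```bash
python3 go.py 456 344.5 180 69
```

```text
xyz [ 0.3178 -0.1147  0.1238] w [-0.0001  0.0002  0.0008]
1.6833 [450.9   6.8 304.1] [-1.7995e+02  6.0000e-02  6.9270e+01] [ 30.5   0.8 -36.9 108.5   0.5  71.  -27.3] 34.44107788320255 [ 0.4 -0.8 -0.1] [-0.03 -0.    0.05] 0.0 tips 19.0
```

drive_tool(increments=[{"x": 0.318, "y": -0.115, "z": 0.124, "wx": 0, "wy": 0, "wz": 0, "fingers": -0.2}, {"x": 0.318, "y": -0.115, "z": 0.124, "wx": 0, "wy": 0, "wz": 0, "fingers": -0.2}, {"x": 0.318, "y": -0.115, "z": 0.124, "wx": 0, "wy": 0, "wz": 0, "fingers": -0.2}, {"x": 0.318, "y": -0.115, "z": 0.124, "wx": 0, "wy": 0, "wz": 0, "fingers": -0.2}, {"x": 0.318, "y": -0.115, "z": 0.124, "wx": 0, "wy": 0, "wz": 0, "fingers": -0.2}, {"x": 0.318, "y": -0.115, "z": 0.124, "wx": 0, "wy": 0, "wz": 0, "fingers": -0.2}, {"x": 0.318, "y": -0.115, "z": 0.124, "wx": 0, "wy": 0, "wz": 0, "fingers": -0.2}, {"x": 0.318, "y": -0.115, "z": 0.124, "wx": 0, "wy": 0, "wz": 0, "fingers": -0.2}, {"x": 0.318, "y": -0.115, "z": 0.124, "wx": 0, "wy": 0, "wz": 0, "fingers": -0.2}, {"x": 0.318, "y": -0.115, "z": 0.124, "wx": 0, "wy": 0, "wz": 0, "fingers": -0.2}, {"x": 0.318, "y": -0.115, "z": 0.124, "wx": 0, "wy": 0, "wz": 0, "fingers": -0.2}, {"x": 0.318, "y": -0.115, "z": 0.124, "wx": 0, "wy": 0, "wz": 0, "fingers": -0.2}, {"x": 0.318, "y": -0.115, "z": 0.124, "wx": 0, "wy": 0, "wz": 0, "fingers": -0.2}, {"x": 0.318, "y": -0.115, "z": 0.124, "wx": 0, "wy": 0, "wz": 0, "fingers": -0.2}])

```text
t: 2.85
ee_pos: [457.8, 343.1, 180.9]
orientation: [179.9, 0.0, 69.0]
wrist_force: [-0.1, 0.4, -0.4]
width: 34.0
grip_force: 0.0
```

```bash
cat > w.py <<'E'
from m import *
import sys
im,W=cloud('wrist',sys.argv[1]); hsv=cv2.cvtColor(im,cv2.COLOR_RGB2HSV).astype(int);H,S,V=hsv[...,0],hsv[...,1],hsv[...,2]
red=((H<6)|(H>174))&(S>150)&(V>90)
near=np.hypot(W[...,0]-456,W[...,1]-344.5)<40
rep('bar',W[red&near&(W[...,2]>40)]); rep('timer',W[near&(W[...,2]>42)&(W[...,2]<55)])
E
python3 w.py w1.png; python3 go.py 456 344.5 72 69
```

```text
bar 879 mean [458.5 347.2  61.4] z5/50/95 [60.1 61.4 62.6] rect [458.1 346.2] [46.1  8. ] 70.1
timer 4802 mean [459.1 348.1  46.9] z5/50/95 [44.6 46.9 49. ] rect [458.2 346.1] [58.6 58.7] 160.6
xyz [ 0.0004 -0.002   0.1089] w [0.0002 0.0001 0.0002]
2.9 [457.6 343.5 180.9] [1.7991e+02 3.0000e-02 6.9070e+01] [ -4.3  24.3 -47.1 102.5  20.1  62.  -79.5] 33.874719108508685 [ 0.1 -0.5 -0.4] [0.04 0.04 0.  ] 0.0 tips 19.0
```

View pics/w1.png

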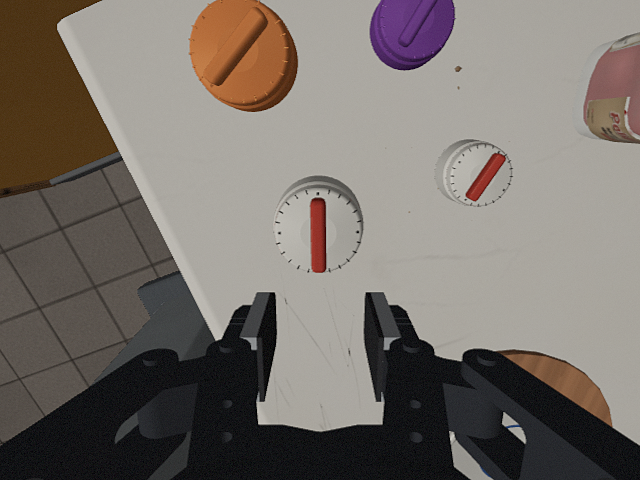

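The wrist view shows the red bar at (318,235), midway between the fingers (about 270 and 372) and parallel to the pads. All three views agree on its place to within about 2 mm, so I'll descend and grip it.

```bash
python3 go.py 457.3 345.3 72 69.5
```

```text
xyz [ 0.0016 -0.001   0.1089] w [ 0.0002  0.0001 -0.0012]
2.9 [457.6 343.5 180.9] [1.7991e+02 3.0000e-02 6.9070e+01] [ -4.3  24.3 -47.1 102.5  20.1  62.  -79.5] 33.874719108508685 [ 0.1 -0.5 -0.4] [0.04 0.04 0.  ] 0.0 tips 19.0
```

drive_tool(increments=[{"x": 0.0015, "y": -0.001, "z": 0.03, "wx": 0, "wy": 0, "wz": -0.001, "fingers": -0.2}, {"x": 0.0015, "y": -0.001, "z": 0.06, "wx": 0, "wy": 0, "wz": -0.001, "fingers": -0.2}, {"x": 0.0015, "y": -0.001, "z": 0.085, "wx": 0, "wy": 0, "wz": -0.001, "fingers": -0.2}, {"x": 0.0015, "y": -0.001, "z": 0.1, "wx": 0, "wy": 0, "wz": -0.001, "fingers": -0.2}, {"x": 0.0015, "y": -0.001, "z": 0.108, "wx": 0, "wy": 0, "wz": -0.001, "fingers": -0.2}, {"x": 0.0015, "y": -0.001, "z": 0.108, "wx": 0, "wy": 0, "wz": -0.001, "fingers": -0.2}, {"x": 0.0015, "y": -0.001, "z": 0.108, "wx": 0, "wy": 0, "wz": -0.001, "fingers": -1}, {"x": 0.0015, "y": -0.001, "z": 0.108, "wx": 0, "wy": 0, "wz": -0.001, "fingers": -1}, {"x": 0.0015, "y": -0.001, "z": 0.108, "wx": 0, "wy": 0, "wz": -0.001, "fingers": -1}, {"x": 0.0015, "y": -0.001, "z": 0.108, "wx": 0, "wy": 0, "wz": -0.001, "fingers": -1}, {"x": 0.0015, "y": -0.001, "z": 0.108, "wx": 0, "wy": 0, "wz": -0.001, "fingers": -1}, {"x": 0.0015, "y": -0.001, "z": 0.108, "wx": 0, "wy": 0, "wz": -0.001, "fingers": -1}], squeeze=30)

```text
t: 3.9
ee_pos: [458.0, 347.3, 74.1]
orientation: [179.8, -0.1, 69.6]
wrist_force: [2.8, -1.6, 6.3]
width: 8.5
grip_force: 33.5
```

```bash
python3 go.py 457.3 345.3 72 30
```

```text
xyz [-0.0021  0.      0.002 ] w [ 0.0004 -0.0005  0.1099]
3.9 [458.  347.3  74.1] [ 1.7982e+02 -1.1000e-01  6.9560e+01] [ -8.5  31.9 -42.9 107.2  27.6  51.5 -85.1] 8.510534019931809 [ 2.8 -1.6  6.3] [-0.43 -0.7   0.05] 33.47746968269348 tips 19.0
```

drive_tool(increments=[{"x": 0, "y": 0, "z": 0, "wx": 0, "wy": 0, "wz": 0.015, "fingers": -1}, {"x": 0, "y": 0, "z": 0, "wx": 0, "wy": 0, "wz": 0.03, "fingers": -1}, {"x": 0, "y": 0, "z": 0, "wx": 0, "wy": 0, "wz": 0.045, "fingers": -1}, {"x": 0, "y": 0, "z": 0, "wx": 0, "wy": 0, "wz": 0.06, "fingers": -1}, {"x": 0, "y": 0, "z": 0, "wx": 0, "wy": 0, "wz": 0.075, "fingers": -1}, {"x": 0, "y": 0, "z": 0, "wx": 0, "wy": 0, "wz": 0.09, "fingers": -1}, {"x": 0, "y": 0, "z": 0, "wx": 0, "wy": 0, "wz": 0.1, "fingers": -1}, {"x": 0, "y": 0, "z": 0, "wx": 0, "wy": 0, "wz": 0.1, "fingers": -1}, {"x": 0, "y": 0, "z": 0, "wx": 0, "wy": 0, "wz": 0.1, "fingers": -1}])

```text
t: 4.65
ee_pos: [458.7, 346.8, 74.1]
orientation: [179.9, -0.2, 33.5]
wrist_force: [4.5, -2.2, 5.8]
width: 8.6
grip_force: 33.4
```

```bash
python3 go.py 457.3 345.3 72 0
```

```text
xyz [-0.002   0.0005  0.0021] w [ 0.0002 -0.0007  0.0931]
4.65 [458.7 346.8  74.1] [179.86  -0.23  33.53] [ -14.6   29.7  -34.5  107.3   21.9   49.4 -116.5] 8.562888050325268 [ 4.5 -2.2  5.8] [-0.63 -0.93 -0.  ] 33.41370642185211 tips 19.0
```

drive_tool(increments=[{"x": 0, "y": 0, "z": 0, "wx": 0, "wy": 0, "wz": 0.012, "fingers": -1}, {"x": 0, "y": 0, "z": 0, "wx": 0, "wy": 0, "wz": 0.024, "fingers": -1}, {"x": 0, "y": 0, "z": 0, "wx": 0, "wy": 0, "wz": 0.036, "fingers": -1}, {"x": 0, "y": 0, "z": 0, "wx": 0, "wy": 0, "wz": 0.04, "fingers": -1}, {"x": 0, "y": 0, "z": 0, "wx": 0, "wy": 0, "wz": 0.04, "fingers": -1}])

```text
t: 5.07
ee_pos: [458.8, 346.8, 74.1]
orientation: [179.8, -0.3, 19.4]
wrist_force: [4.8, -4.6, 5.7]
width: 9.2
grip_force: 56.5
```

```bash
python3 go.py 457.3 345.3 72 0
```

```text
xyz [-0.0019  0.0009  0.0021] w [ 0.0003 -0.0009  0.0539]
5.0667 [458.8 346.8  74.1] [179.84  -0.32  19.41] [ -17.1   29.   -31.2  107.4   19.9   48.8 -128.9] 9.186523713363684 [ 4.8 -4.6  5.7] [-0.73 -1.08  1.13] 56.498144287616014 tips 19.0
```

drive_tool(increments=[{"x": 0, "y": 0, "z": 0, "wx": 0, "wy": 0, "wz": 0.003, "fingers": -1}, {"x": 0, "y": 0, "z": 0, "wx": 0, "wy": 0, "wz": 0.003, "fingers": -1}, {"x": 0, "y": 0, "z": 0, "wx": 0, "wy": 0, "wz": 0.003, "fingers": -1}, {"x": 0, "y": 0, "z": 0, "wx": 0, "wy": 0, "wz": 0.003, "fingers": -0.2}, {"x": 0, "y": 0, "z": 0, "wx": 0, "wy": 0, "wz": 0.003, "fingers": -0.2}, {"x": 0, "y": 0, "z": 0, "wx": 0, "wy": 0, "wz": 0.003, "fingers": -0.2}, {"x": 0, "y": 0, "z": 0, "wx": 0, "wy": 0, "wz": 0.003, "fingers": -0.2}, {"x": 0, "y": 0, "z": -0.03, "wx": 0, "wy": 0, "wz": 0.003, "fingers": -0.2}, {"x": 0, "y": 0, "z": -0.065, "wx": 0, "wy": 0, "wz": 0.003, "fingers": -0.2}, {"x": 0, "y": 0, "z": -0.1, "wx": 0, "wy": 0, "wz": 0.003, "fingers": -0.2}, {"x": 0, "y": 0, "z": -0.13, "wx": 0, "wy": 0, "wz": 0.003, "fingers": -0.2}, {"x": 0, "y": 0, "z": -0.13, "wx": 0, "wy": 0, "wz": 0.003, "fingers": -0.2}, {"x": 0, "y": 0, "z": -0.13, "wx": 0, "wy": 0, "wz": 0.003, "fingers": -0.2}])

```text
t: 6.15
ee_pos: [456.4, 348.2, 204.3]
orientation: [-179.9, -0.2, 18.1]
wrist_force: [-0.4, -0.4, -1.5]
width: 34.5
grip_force: 0.0
```

```bash
python3 w.py w2.png; python3 go.py 538.7 99.5 260 56; python3 -c "
import cv2;i=cv2.imread('pics/w2.png')[140:320,220:420];cv2.imwrite('pics/w2c.png',cv2.resize(i,None,fx=3,fy=3))"
```

```text
bar 757 mean [459.1 346.   61.4] z5/50/95 [60.3 61.3 62.5] rect [458.6 345.8] [46.4  8.4] 28.5
timer 4083 mean [460.7 346.7  46.9] z5/50/95 [44.5 46.9 49. ] rect [458.8 346.3] [58.6 58.7] 109.2
xyz [ 0.0018  0.2613 -0.0576] w [ 0.      0.     -0.1052]
6.2 [455.6 347.2 202.4] [1.800e+02 1.000e-02 1.814e+01] [ -13.9   20.1  -34.5  101.3   12.7   62.5 -124.5] 34.14756712548575 [ 0.3 -0.6 -0.8] [-0.02  0.04 -0.03] 0.0 tips 19.0
```

View pics/w2c.png

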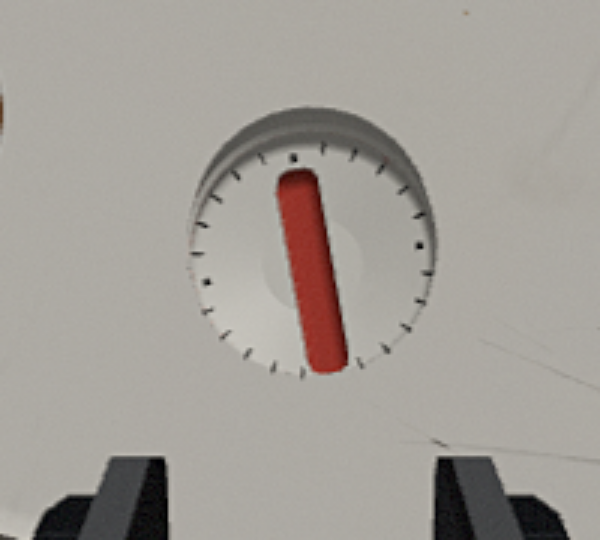

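The crop shows the bar at about (312,270) upright, with its ends on dial ticks. It turned from 69.7° to 28.5° and the wrist torque rose to 1.1 N m, so it is at the stop. A short second pinch and turn will rule out rebound.

```bash
python3 go.py 458 346.3 73 28.5
```

```text
xyz [0.002  0.0016 0.1294] w [ 0.      0.     -0.0288]
6.2 [455.6 347.2 202.4] [1.800e+02 1.000e-02 1.814e+01] [ -13.9   20.1  -34.5  101.3   12.7   62.5 -124.5] 34.14756712548575 [ 0.3 -0.6 -0.8] [-0.02  0.04 -0.03] 0.0 tips 19.0
```

drive_tool(increments=[{"x": 0.002, "y": 0.0015, "z": 0.03, "wx": 0, "wy": 0, "wz": -0.015, "fingers": -0.2}, {"x": 0.002, "y": 0.0015, "z": 0.065, "wx": 0, "wy": 0, "wz": -0.029, "fingers": -0.2}, {"x": 0.002, "y": 0.0015, "z": 0.095, "wx": 0, "wy": 0, "wz": -0.029, "fingers": -0.2}, {"x": 0.002, "y": 0.0015, "z": 0.115, "wx": 0, "wy": 0, "wz": -0.029, "fingers": -0.2}, {"x": 0.002, "y": 0.0015, "z": 0.127, "wx": 0, "wy": 0, "wz": -0.029, "fingers": -0.2}, {"x": 0.002, "y": 0.0015, "z": 0.127, "wx": 0, "wy": 0, "wz": -0.029, "fingers": -1}, {"x": 0.002, "y": 0.0015, "z": 0.127, "wx": 0, "wy": 0, "wz": -0.029, "fingers": -1}, {"x": 0.002, "y": 0.0015, "z": 0.127, "wx": 0, "wy": 0, "wz": -0.029, "fingers": -1}, {"x": 0.002, "y": 0.0015, "z": 0.127, "wx": 0, "wy": 0, "wz": -0.029, "fingers": -1}, {"x": 0.002, "y": 0.0015, "z": 0.127, "wx": 0, "wy": 0, "wz": -0.024, "fingers": -1}, {"x": 0.002, "y": 0.0015, "z": 0.127, "wx": 0, "wy": 0, "wz": -0.018, "fingers": -1}, {"x": 0.002, "y": 0.0015, "z": 0.127, "wx": 0, "wy": 0, "wz": -0.018, "fingers": -1}, {"x": 0.002, "y": 0.0015, "z": 0.127, "wx": 0, "wy": 0, "wz": -0.018, "fingers": -1}])

```text
t: 7.28
ee_pos: [457.9, 346.0, 75.1]
orientation: [180.0, 0.0, 24.8]
wrist_force: [0.4, 1.6, -13.0]
width: 8.7
grip_force: 35.2
```

```bash
python3 go.py 458 346.3 200 28
```

```text
xyz [ 1.000e-04 -2.000e-04 -1.249e-01] w [ 0.0001  0.0001 -0.009 ]
7.2833 [457.9 346.   75.1] [1.7997e+02 4.0000e-02 2.4760e+01] [ -16.2   29.1  -32.2  107.3   20.    49.3 -123.6] 8.654511318838479 [  0.4   1.6 -13. ] [ 0.29 -0.1   0.55] 35.199206502438756 tips 19.0
```

drive_tool(increments=[{"x": 0, "y": 0, "z": 0, "wx": 0, "wy": 0, "wz": 0, "fingers": -0.2}, {"x": 0, "y": 0, "z": 0, "wx": 0, "wy": 0, "wz": 0, "fingers": -0.2}, {"x": 0, "y": 0, "z": 0, "wx": 0, "wy": 0, "wz": 0, "fingers": -0.2}, {"x": 0, "y": 0, "z": 0, "wx": 0, "wy": 0, "wz": 0, "fingers": -0.2}, {"x": 0, "y": 0, "z": -0.03, "wx": 0, "wy": 0, "wz": 0, "fingers": -0.2}, {"x": 0, "y": 0, "z": -0.07, "wx": 0, "wy": 0, "wz": 0, "fingers": -0.2}, {"x": 0, "y": 0, "z": -0.11, "wx": 0, "wy": 0, "wz": 0, "fingers": -0.2}, {"x": 0, "y": 0, "z": -0.15, "wx": 0, "wy": 0, "wz": 0, "fingers": -0.2}, {"x": 0, "y": 0, "z": -0.185, "wx": 0, "wy": 0, "wz": 0, "fingers": -0.2}, {"x": 0, "y": 0, "z": -0.185, "wx": 0, "wy": 0, "wz": 0, "fingers": 0.2}])

```text
t: 8.12
ee_pos: [461.6, 350.1, 269.8]
orientation: [-179.8, -0.9, 24.6]
wrist_force: [0.9, 1.1, 0.9]
width: 44.9
grip_force: 0.0
```

```bash
python3 w.py w3.png; python3 go.py 538.7 99.5 270 56
```

```text
bar 499 mean [459.3 346.2  61.3] z5/50/95 [60.  61.3 62.5] rect [459.  345.8] [45.6  8.8] 27.9
timer 2765 mean [460.3 346.8  46.9] z5/50/95 [44.5 46.9 49. ] rect [458.8 346.2] [58.6 58.7] 158.8
xyz [-0.0325  0.2591 -0.0047] w [ 0.0002 -0.0017 -0.0873]
8.1667 [460.5 348.7 266.1] [-179.89   -0.61   24.58] [ -11.9   17.2  -36.5   96.7   11.    69.1 -116.4] 50.608243336621875 [-0.  -0.8  0.3] [ 0.04  0.07 -0.03] 0.0 tips 19.0
```

drive_tool(increments=[{"x": -0.032, "y": 0.259, "z": -0.005, "wx": 0, "wy": 0, "wz": -0.087, "fingers": 0.06}, {"x": -0.032, "y": 0.259, "z": -0.005, "wx": 0, "wy": 0, "wz": -0.087, "fingers": 0.06}, {"x": -0.032, "y": 0.259, "z": -0.005, "wx": 0, "wy": 0, "wz": -0.087, "fingers": 0.06}, {"x": -0.032, "y": 0.259, "z": -0.005, "wx": 0, "wy": 0, "wz": -0.087, "fingers": 0.06}, {"x": -0.032, "y": 0.259, "z": -0.005, "wx": 0, "wy": 0, "wz": -0.087, "fingers": 0.06}, {"x": -0.032, "y": 0.259, "z": -0.005, "wx": 0, "wy": 0, "wz": -0.087, "fingers": 0.06}, {"x": -0.032, "y": 0.259, "z": -0.005, "wx": 0, "wy": 0, "wz": -0.087, "fingers": 0.06}, {"x": -0.032, "y": 0.259, "z": -0.005, "wx": 0, "wy": 0, "wz": -0.087, "fingers": 0.06}, {"x": -0.032, "y": 0.259, "z": -0.005, "wx": 0, "wy": 0, "wz": -0.087, "fingers": 0.06}, {"x": -0.032, "y": 0.259, "z": -0.005, "wx": 0, "wy": 0, "wz": -0.087, "fingers": 0.06}, {"x": -0.032, "y": 0.259, "z": -0.005, "wx": 0, "wy": 0, "wz": -0.087, "fingers": 0.06}, {"x": -0.032, "y": 0.259, "z": -0.005, "wx": 0, "wy": 0, "wz": -0.087, "fingers": 0.06}])

```text
t: 9.17
ee_pos: [536.7, 99.4, 265.4]
orientation: [-180.0, -0.0, 56.1]
wrist_force: [0.8, 0.4, -0.2]
width: 45.3
grip_force: 0.0
```

```bash
cat > g.py <<'E'
from m import *
import sys
im,W=cloud('wrist',sys.argv[1]); hsv=cv2.cvtColor(im,cv2.COLOR_RGB2HSV).astype(int);H,S,V=hsv[...,0],hsv[...,1],hsv[...,2]
near=np.hypot(W[...,0]-538.7,W[...,1]-99.5)<110
z=W[...,2]; n2=np.hypot(W[...,0]-538.7,W[...,1]-99.5)<50
rep('grip',W[n2&(z>125)&(z<160)])
rep('tab',W[((H<6)|(H>174))&(S>150)&(V>80)&near]); rep('blue',W[(H>100)&(H<125)&(S>150)&near&(z<28)])
rep('wood',W[near&(z>13)&(z<21)&(H<20)&(S>70)])
rep('ball',W[n2&(z>40)&(z<62)&(V<110)])
E
python3 g.py w4.png; python3 go.py 539 99.7 135 56
```

```text
grip 2785 mean [542.2 102.2 140.2] z5/50/95 [128.  140.2 141.5] rect [541.4 101. ] [67.4 16. ] 55.5
tab 259 mean [480.5 143.2  43.2] z5/50/95 [42.  43.3 44.4] rect [480.3 143. ] [17.2 11.7] 55.5
blue 156 mean [540.2 102.1  27.2] z5/50/95 [24.7 27.4 27.9] rect [533.3  74.6] [111.7  58.4] 72.3
wood 9461 mean [550.1 110.1  17.6] z5/50/95 [16.3 17.6 18.9] rect [540.1  98.8] [182.1 181.5] 75.5
ball 245 mean [543.  100.5  49.2] z5/50/95 [44.1 49.3 52.8] rect [542.2  99.8] [23.3 31.4] 146.1
xyz [0.0017 0.0016 0.1305] w [-0.     -0.      0.0003]
9.2167 [536.7  99.1 265.5] [-179.99   -0.     56.09] [ 14.1  13.7 -34.3 100.5   8.2  68.3 -56.4] 45.18938815846565 [-0.7 -0.5 -0.2] [-0.03 -0.01  0.03] 0.0 tips 19.0
```

View pics/w4.png

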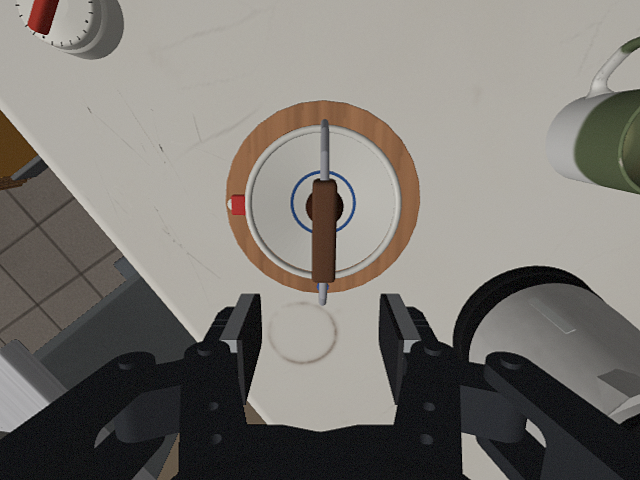

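The wrist view shows the grip at (324,230), parallel to the fingers and about 3 mm right of their middle, with the ball at (324,207) in the ring's centre. The tab is at (237,205). The three views agree on the grip to about 2 mm, and its top stands at 140 mm as the text says.

```bash
python3 go.py 540.7 100.6 130.5 55.6
```

```text
xyz [0.0034 0.0025 0.135 ] w [-0.     -0.      0.0014]
9.2167 [536.7  99.1 265.5] [-179.99   -0.     56.09] [ 14.1  13.7 -34.3 100.5   8.2  68.3 -56.4] 45.18938815846565 [-0.7 -0.5 -0.2] [-0.03 -0.01  0.03] 0.0 tips 19.0
```

drive_tool(increments=[{"x": 0.0035, "y": 0.0025, "z": 0.03, "wx": 0, "wy": 0, "wz": 0.001, "fingers": 0.06}, {"x": 0.0035, "y": 0.0025, "z": 0.06, "wx": 0, "wy": 0, "wz": 0.001, "fingers": 0.06}, {"x": 0.0035, "y": 0.0025, "z": 0.08, "wx": 0, "wy": 0, "wz": 0.001, "fingers": 0.06}, {"x": 0.0035, "y": 0.0025, "z": 0.1, "wx": 0, "wy": 0, "wz": 0.001, "fingers": 0.06}, {"x": 0.0035, "y": 0.0025, "z": 0.115, "wx": 0, "wy": 0, "wz": 0.001, "fingers": 0.06}, {"x": 0.0035, "y": 0.0025, "z": 0.127, "wx": 0, "wy": 0, "wz": 0.001, "fingers": 0.0}, {"x": 0.0035, "y": 0.0025, "z": 0.135, "wx": 0, "wy": 0, "wz": 0.001, "fingers": -0.1}, {"x": 0.0035, "y": 0.0025, "z": 0.135, "wx": 0, "wy": 0, "wz": 0.001, "fingers": -0.2}, {"x": 0.0035, "y": 0.0025, "z": 0.135, "wx": 0, "wy": 0, "wz": 0.001, "fingers": -0.35}, {"x": 0.0035, "y": 0.0025, "z": 0.135, "wx": 0, "wy": 0, "wz": 0.001, "fingers": -0.45}, {"x": 0.0035, "y": 0.0025, "z": 0.135, "wx": 0, "wy": 0, "wz": 0.001, "fingers": -0.45}])

```text
t: 10.13
ee_pos: [542.1, 99.3, 131.7]
orientation: [179.9, -0.1, 55.6]
wrist_force: [0.4, -0.6, 0.7]
width: 23.5
grip_force: 0.0
```

```bash
python3 go.py 540.7 100.6 130.5 55.6
```

```text
xyz [ 0.0003 -0.0019  0.0011] w [ 0.0003 -0.0002 -0.0001]
10.1333 [542.1  99.3 131.7] [ 1.799e+02 -8.000e-02  5.556e+01] [ 11.3  22.3 -32.2 108.3  14.6  53.4 -62.2] 23.540612917898358 [ 0.4 -0.6  0.7] [-0.02 -0.03 -0.03] 0.0 tips 19.0
```

drive_tool(increments=[{"x": 0, "y": -0.0012, "z": 0.001, "wx": 0, "wy": 0, "wz": 0, "fingers": -0.47}, {"x": 0, "y": -0.0012, "z": 0.001, "wx": 0, "wy": 0, "wz": 0, "fingers": -0.49}, {"x": 0, "y": -0.0012, "z": 0.001, "wx": 0, "wy": 0, "wz": 0, "fingers": -0.51}, {"x": 0, "y": -0.0012, "z": 0.001, "wx": 0, "wy": 0, "wz": 0, "fingers": -0.53}, {"x": 0, "y": -0.0012, "z": 0.001, "wx": 0, "wy": 0, "wz": 0, "fingers": -0.55}, {"x": 0, "y": -0.0012, "z": 0.001, "wx": 0, "wy": 0, "wz": 0, "fingers": -0.57}, {"x": 0, "y": -0.0012, "z": 0.001, "wx": 0, "wy": 0, "wz": 0, "fingers": -0.59}, {"x": 0, "y": -0.0012, "z": 0.001, "wx": 0, "wy": 0, "wz": 0, "fingers": -0.6}, {"x": 0, "y": -0.0012, "z": 0.001, "wx": 0, "wy": 0, "wz": 0, "fingers": -0.61}, {"x": 0, "y": -0.0012, "z": 0.001, "wx": 0, "wy": 0, "wz": 0, "fingers": -0.62}, {"x": 0, "y": -0.0012, "z": 0.001, "wx": 0, "wy": 0, "wz": 0, "fingers": -0.63}, {"x": 0, "y": -0.0012, "z": 0.001, "wx": 0, "wy": 0, "wz": 0, "fingers": -0.64}, {"x": 0, "y": -0.0012, "z": 0.001, "wx": 0, "wy": 0, "wz": 0, "fingers": -0.66}, {"x": 0, "y": -0.0012, "z": 0.001, "wx": 0, "wy": 0, "wz": 0, "fingers": -0.7}, {"x": 0, "y": -0.0012, "z": 0.001, "wx": 0, "wy": 0, "wz": 0, "fingers": -0.8}, {"x": 0, "y": -0.0012, "z": 0.001, "wx": 0, "wy": 0, "wz": 0, "fingers": -1}, {"x": 0, "y": -0.0012, "z": 0.001, "wx": 0, "wy": 0, "wz": 0, "fingers": -1}, {"x": 0, "y": -0.0012, "z": 0.001, "wx": 0, "wy": 0, "wz": 0, "fingers": -1}], squeeze=45)

```text
t: 11.63
ee_pos: [540.1, 99.8, 129.6]
orientation: [-180.0, 0.0, 55.6]
wrist_force: [-2.7, 0.3, 3.1]
width: 15.4
grip_force: 44.1
```

```bash
python3 go.py 539 99.5 195 55.6; python3 g.py w5.png
```

```text
xyz [-0.0009 -0.0008 -0.0654] w [-0.      0.     -0.0001]
11.6333 [540.1  99.8 129.6] [-1.7999e+02  1.0000e-02  5.5560e+01] [ 11.3  22.3 -32.2 108.5  14.7  53.3 -62.3] 15.426824865882109 [-2.7  0.3  3.1] [0.14 0.42 0.04] 44.0938800573349 tips 19.0
grip 16701 mean [544.2 105.  140.3] z5/50/95 [128.7 140.6 158.1] rect [541.5 102.9] [64.6 40.1] 34.6
tab 627 mean [480.5 143.2  43.4] z5/50/95 [42.3 43.4 44.5] rect [480.2 143. ] [17.7 12.2] 55.9
blue 424 mean [543.8 104.1  27.5] z5/50/95 [26.7 27.6 28. ] rect [542.3 102.2] [52.7 58.6] 145.6
wood 17431 mean [563.4 128.   17.6] z5/50/95 [16.5 17.6 18.7] rect [545.  106.3] [164.5 182.4] 145.8
ball 297 mean [552.1  99.8  46.1] z5/50/95 [41.4 46.1 50.9] rect [545.8 103.3] [22.4 32.7] 134.2
```

drive_tool(increments=[{"x": 0, "y": 0, "z": -0.0005, "wx": 0, "wy": 0, "wz": 0, "fingers": -1}, {"x": 0, "y": 0, "z": -0.0015, "wx": 0, "wy": 0, "wz": 0, "fingers": -1}, {"x": 0, "y": 0, "z": -0.003, "wx": 0, "wy": 0, "wz": 0, "fingers": -1}, {"x": 0, "y": 0, "z": -0.005, "wx": 0, "wy": 0, "wz": 0, "fingers": -1}, {"x": 0, "y": 0, "z": -0.008, "wx": 0, "wy": 0, "wz": 0, "fingers": -1}, {"x": 0, "y": 0, "z": -0.012, "wx": 0, "wy": 0, "wz": 0, "fingers": -1}, {"x": 0, "y": 0, "z": -0.016, "wx": 0, "wy": 0, "wz": 0, "fingers": -1}, {"x": 0, "y": 0, "z": -0.021, "wx": 0, "wy": 0, "wz": 0, "fingers": -1}, {"x": 0, "y": 0, "z": -0.026, "wx": 0, "wy": 0, "wz": 0, "fingers": -1}, {"x": 0, "y": 0, "z": -0.031, "wx": 0, "wy": 0, "wz": 0, "fingers": -1}, {"x": 0, "y": 0, "z": -0.036, "wx": 0, "wy": 0, "wz": 0, "fingers": -1}, {"x": 0, "y": 0, "z": -0.041, "wx": 0, "wy": 0, "wz": 0, "fingers": -1}, {"x": 0, "y": 0, "z": -0.046, "wx": 0, "wy": 0, "wz": 0, "fingers": -1}, {"x": 0, "y": 0, "z": -0.05, "wx": 0, "wy": 0, "wz": 0, "fingers": -1}, {"x": 0, "y": 0, "z": -0.054, "wx": 0, "wy": 0, "wz": 0, "fingers": -1}, {"x": 0, "y": 0, "z": -0.057, "wx": 0, "wy": 0, "wz": 0, "fingers": -1}, {"x": 0, "y": 0, "z": -0.059, "wx": 0, "wy": 0, "wz": 0, "fingers": -1}, {"x": 0, "y": 0, "z": -0.06, "wx": 0, "wy": 0, "wz": 0, "fingers": -1}, {"x": 0, "y": 0, "z": -0.06, "wx": 0, "wy": 0, "wz": 0, "fingers": -1}, {"x": 0, "y": 0, "z": -0.06, "wx": 0, "wy": 0, "wz": 0, "fingers": -1}])

```text
t: 13.35
ee_pos: [540.2, 99.6, 189.4]
orientation: [-180.0, 0.0, 55.6]
wrist_force: [0.0, 0.1, -3.4]
width: 15.1
grip_force: 43.8
```

```bash
cat > f.py <<'E'
from m import *
import sys
s=read_state();print(s['t'],s['ee_pos'].round(1),s['orientation'].round(2),s['wrist_force'].round(1),s['torque'].round(2),s['grip_force'],s['width'],s['q'].round(1))
c0=np.array([539.5,99.8])
for n in('top','wrist','scene'):
    im,W=cloud(n,f'{sys.argv[1]}_{n}.png'); hsv=cv2.cvtColor(im,cv2.COLOR_RGB2HSV).astype(int);H,S,V=hsv[...,0],hsv[...,1],hsv[...,2]
    rr=np.hypot(*(W[...,:2]-c0).transpose(2,0,1)); z=W[...,2]; near=rr<110
    print('==',n); rep('tab',W[((H<6)|(H>174))&(S>150)&(V>80)&near])
    rep('bluestud',W[(H>100)&(H<125)&(S>150)&near&(z<28)]); rep('ring',W[(H>100)&(H<125)&(S>100)&(rr<45)&(z>70)&(z<105)])
    rep('ball',W[(rr<35)&(z>92)&(z<122)&(V<110)])
    p=W[(rr>55)&(rr<75)&(z>95)&(z<112)&(S<60)&(V>110)]
    if len(p)>50:
        A=np.c_[p[:,:2]-c0,np.ones(len(p))];k=np.linalg.lstsq(A,p[:,2],rcond=None)[0];print('rim',len(p),k.round(4),rect(p))
E
python3 f.py f1
```

```text
13.35 [540.2  99.6 189.4] [-1.7999e+02  2.0000e-02  5.5560e+01] [ 0.   0.1 -3.4] [0.01 0.06 0.  ] 43.8440877199173 15.118601233116499 [ 12.7  18.3 -33.5 105.3  11.5  59.9 -59.7]
== top
tab 57 mean [478.9 142.  103.5] z5/50/95 [ 99.7 103.6 107.3] rect [478.9 142.5] [16.6 11.6] 55.7
bluestud few 0
ring 12 mean [540.9 123.5  87.9] z5/50/95 [85.  88.5 90.6] rect [544.8 120. ] [16.3 50.9] 166.9
ball few 1
rim 689 [-7.200000e-03  2.700000e-03  1.019997e+02] (array([541.6, 117.7]), array([102.6, 135.7]), np.float32(175.4))
== wrist
tab 611 mean [480.5 142.9 103.1] z5/50/95 [102.  103.1 104.1] rect [480.3 142.8] [17.6 11.8] 56.1
bluestud few 0
ring 931 mean [544.1 104.3  87.6] z5/50/95 [86.5 87.6 88.7] rect [542.5 102. ] [53.8 59.2] 146.3
ball 305 mean [551.9  99.7 105.7] z5/50/95 [100.4 105.4 110.5] rect [545.8 103.2] [22.1 32.7] 134.7
rim 7324 [6.200000e-03 7.400000e-03 1.020655e+02] (array([543.1, 109. ]), array([120.3, 143.9]), np.float32(145.9))
== scene
tab few 0
bluestud few 0
ring few 0
ball few 0
```

The dish hangs level and clear, with its tab still on the white stud's side. I'll turn it counter-clockwise 91.5° in two smooth halves.

drive_tool(increments=[{"x": 0, "y": 0, "z": 0, "wx": 0, "wy": 0, "wz": -0.001, "fingers": -1}, {"x": 0, "y": 0, "z": 0, "wx": 0, "wy": 0, "wz": -0.003, "fingers": -1}, {"x": 0, "y": 0, "z": 0, "wx": 0, "wy": 0, "wz": -0.006, "fingers": -1}, {"x": 0, "y": 0, "z": 0, "wx": 0, "wy": 0, "wz": -0.01, "fingers": -1}, {"x": 0, "y": 0, "z": 0, "wx": 0, "wy": 0, "wz": -0.015, "fingers": -1}, {"x": 0, "y": 0, "z": 0, "wx": 0, "wy": 0, "wz": -0.021, "fingers": -1}, {"x": 0, "y": 0, "z": 0, "wx": 0, "wy": 0, "wz": -0.029, "fingers": -1}, {"x": 0, "y": 0, "z": 0, "wx": 0, "wy": 0, "wz": -0.038, "fingers": -1}, {"x": 0, "y": 0, "z": 0, "wx": 0, "wy": 0, "wz": -0.048, "fingers": -1}, {"x": 0, "y": 0, "z": 0, "wx": 0, "wy": 0, "wz": -0.058, "fingers": -1}, {"x": 0, "y": 0, "z": 0, "wx": 0, "wy": 0, "wz": -0.068, "fingers": -1}, {"x": 0, "y": 0, "z": 0, "wx": 0, "wy": 0, "wz": -0.078, "fingers": -1}, {"x": 0, "y": 0, "z": 0, "wx": 0, "wy": 0, "wz": -0.088, "fingers": -1}, {"x": 0, "y": 0, "z": 0, "wx": 0, "wy": 0, "wz": -0.097, "fingers": -1}, {"x": 0, "y": 0, "z": 0, "wx": 0, "wy": 0, "wz": -0.105, "fingers": -1}, {"x": 0, "y": 0, "z": 0, "wx": 0, "wy": 0, "wz": -0.112, "fingers": -1}, {"x": 0, "y": 0, "z": 0, "wx": 0, "wy": 0, "wz": -0.118, "fingers": -1}, {"x": 0, "y": 0, "z": 0, "wx": 0, "wy": 0, "wz": -0.123, "fingers": -1}, {"x": 0, "y": 0, "z": 0, "wx": 0, "wy": 0, "wz": -0.126, "fingers": -1}, {"x": 0, "y": 0, "z": 0, "wx": 0, "wy": 0, "wz": -0.127, "fingers": -1}])

```text
t: 15.17
ee_pos: [540.3, 99.6, 189.5]
orientation: [-180.0, 0.0, 101.3]
wrist_force: [-0.7, 0.9, -3.6]
width: 14.9
grip_force: 43.9
```

```bash
python3 f.py f2 2>&1 | head -12;python3 go.py 539.4 99.5 190 147.1
```

```text
15.1667 [540.3  99.6 189.5] [-180.      0.    101.34] [-0.7  0.9 -3.6] [-0.   -0.01  0.03] 43.87931942939758 14.939589315374421 [ 19.4  19.8 -42.  105.1  15.1  60.8 -17. ]
== top
tab 65 mean [466.2  86.1 103.8] z5/50/95 [ 99.6 104.1 107.2] rect [466.3  86.1] [11.6 16.8] 103.7
bluestud few 0
ring 19 mean [544.4 118.1  88.9] z5/50/95 [86.  88.9 91.6] rect [539.9 117.2] [55.3 23.5] 1.3
ball 4 mean [546.4 115.3 106.3] z5/50/95 [104.4 106.3 108.3] rect [546.5 115.5] [0.9 5.7] 162.4
rim 637 [-1.30000e-03  3.50000e-03  1.01584e+02] (array([541.6, 119.5]), array([100. , 134.1]), np.float32(169.9))
== wrist
tab 630 mean [467.6  86.8 103.2] z5/50/95 [102.  103.3 104.5] rect [467.6  86.4] [12.  17.8] 101.5
bluestud few 0
ring 935 mean [539.8 105.2  87.9] z5/50/95 [86.7 87.9 89. ] rect [540.2 102.3] [59.1 54.3] 12.2
ball 317 mean [548.  107.7 105.8] z5/50/95 [100.7 105.9 110.5] rect [541.4 105.5] [32.9 22.6] 1.0
xyz [ 0.0001 -0.0009 -0.0005] w [-0.      0.     -0.1273]
15.3167 [540.3  99.6 189.5] [1.8000e+02 1.0000e-02 1.0127e+02] [ 19.4  19.8 -42.  105.1  15.1  60.8 -17.1] 15.534592373454657 [-0.3  0.7 -2.6] [ 0.02 -0.06  0.  ] 43.879385590553284 tips 19.0
```

drive_tool(increments=[{"x": 0, "y": 0, "z": 0, "wx": 0, "wy": 0, "wz": -0.001, "fingers": -1}, {"x": 0, "y": 0, "z": 0, "wx": 0, "wy": 0, "wz": -0.003, "fingers": -1}, {"x": 0, "y": 0, "z": 0, "wx": 0, "wy": 0, "wz": -0.006, "fingers": -1}, {"x": 0, "y": 0, "z": 0, "wx": 0, "wy": 0, "wz": -0.01, "fingers": -1}, {"x": 0, "y": 0, "z": 0, "wx": 0, "wy": 0, "wz": -0.015, "fingers": -1}, {"x": 0, "y": 0, "z": 0, "wx": 0, "wy": 0, "wz": -0.021, "fingers": -1}, {"x": 0, "y": 0, "z": 0, "wx": 0, "wy": 0, "wz": -0.029, "fingers": -1}, {"x": 0, "y": 0, "z": 0, "wx": 0, "wy": 0, "wz": -0.038, "fingers": -1}, {"x": 0, "y": 0, "z": 0, "wx": 0, "wy": 0, "wz": -0.048, "fingers": -1}, {"x": 0, "y": 0, "z": 0, "wx": 0, "wy": 0, "wz": -0.058, "fingers": -1}, {"x": 0, "y": 0, "z": 0, "wx": 0, "wy": 0, "wz": -0.068, "fingers": -1}, {"x": 0, "y": 0, "z": 0, "wx": 0, "wy": 0, "wz": -0.078, "fingers": -1}, {"x": 0, "y": 0, "z": 0, "wx": 0, "wy": 0, "wz": -0.088, "fingers": -1}, {"x": 0, "y": 0, "z": 0, "wx": 0, "wy": 0, "wz": -0.097, "fingers": -1}, {"x": 0, "y": 0, "z": 0, "wx": 0, "wy": 0, "wz": -0.105, "fingers": -1}, {"x": 0, "y": 0, "z": 0, "wx": 0, "wy": 0, "wz": -0.112, "fingers": -1}, {"x": 0, "y": 0, "z": 0, "wx": 0, "wy": 0, "wz": -0.118, "fingers": -1}, {"x": 0, "y": 0, "z": 0, "wx": 0, "wy": 0, "wz": -0.123, "fingers": -1}, {"x": 0, "y": 0, "z": 0, "wx": 0, "wy": 0, "wz": -0.126, "fingers": -1}, {"x": 0, "y": 0, "z": 0, "wx": 0, "wy": 0, "wz": -0.127, "fingers": -1}])

```text
t: 16.98
ee_pos: [540.3, 99.6, 189.5]
orientation: [-180.0, 0.0, 147.1]
wrist_force: [-0.1, -0.7, -3.2]
width: 15.5
grip_force: 43.9
```

drive_tool(increments=[{"x": 0, "y": 0, "z": 0, "wx": 0, "wy": 0, "wz": 0, "fingers": -1}, {"x": 0, "y": 0, "z": 0, "wx": 0, "wy": 0, "wz": 0, "fingers": -1}, {"x": 0, "y": 0, "z": 0, "wx": 0, "wy": 0, "wz": 0, "fingers": -1}, {"x": 0, "y": 0, "z": 0, "wx": 0, "wy": 0, "wz": 0, "fingers": -1}, {"x": 0, "y": 0, "z": 0, "wx": 0, "wy": 0, "wz": 0, "fingers": -1}, {"x": 0, "y": 0, "z": 0, "wx": 0, "wy": 0, "wz": 0, "fingers": -1}])

```text
t: 17.48
ee_pos: [540.3, 99.7, 189.6]
orientation: [-180.0, 0.0, 147.0]
wrist_force: [-0.6, 0.5, -2.0]
width: 15.3
grip_force: 43.9
```

```bash
python3 f.py f3
```

```text
17.4833 [540.3  99.7 189.6] [-1.80e+02  1.00e-02  1.47e+02] [-0.6  0.5 -2. ] [-0.05  0.02  0.05] 43.88001501560211 15.336165303166267 [ 26.2  22.2 -51.3 104.9  19.5  62.1  24.7]
== top
tab few 0
bluestud few 0
ring 5 mean [527.  121.8  88. ] z5/50/95 [87.  87.9 89.4] rect [529.9 123.4] [35.6  6.3] 20.9
ball 11 mean [537.9 115.6 108.1] z5/50/95 [ 99.6 108.2 110.3] rect [538.2 115.7] [14.6  1.7] 6.5
rim 759 [3.400000e-03 5.900000e-03 1.015154e+02] (array([539.9, 116.8]), array([103.9, 136.7]), np.float32(176.9))
== wrist
tab 625 mean [498.6  38.3 103.4] z5/50/95 [102.2 103.4 104.4] rect [498.9  38. ] [11.6 17.7] 147.6
bluestud few 0
ring 942 mean [535.8 102.8  88. ] z5/50/95 [86.9 88.  89.1] rect [538.2 101.1] [59.2 54.2] 57.5
ball 314 mean [540.1 110.7 106. ] z5/50/95 [100.5 105.9 110.7] rect [537.  104.3] [32.9 22.5] 45.9
rim 8437 [-9.600000e-03  5.100000e-03  1.015715e+02] (array([532.8, 104.6]), array([137. , 120.8]), np.float32(57.3))
== scene
tab 87 mean [496.8  37.2 102.3] z5/50/95 [ 99.9 102.3 104.4] rect [497.6  36.6] [12.5 18.1] 147.2
bluestud 21 mean [491.5  29.9  20.4] z5/50/95 [18.9 20.2 22.2] rect [491.5  29.8] [8.7 6.5] 16.7
ring few 0
ball 345 mean [535.5  99.1 110.8] z5/50/95 [ 99.1 110.1 115.8] rect [537.   99.7] [27.1 31.3] 111.5
rim 809 [-7.100000e-03 -1.800000e-03  1.022645e+02] (array([532.6,  98.3]), array([129.3, 137.7]), np.float32(105.9))
```

View pics/f3_wrist.png

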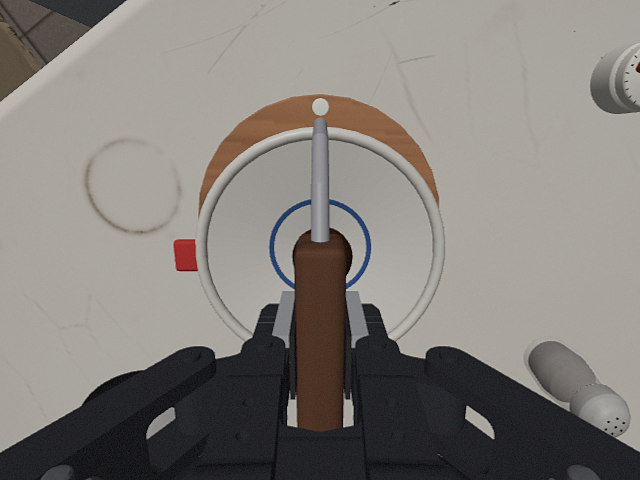

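View pics/f3_top.png

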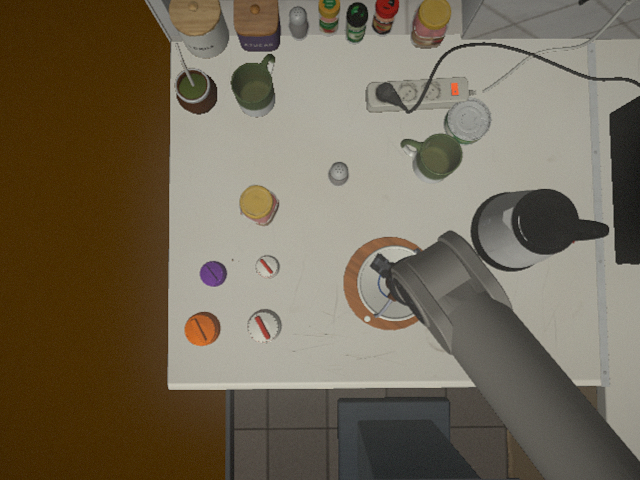

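The wrist view shows the tab at (185,255), a quarter turn from the white stud at (320,106), with the ball at (322,250) inside the blue ring. The top view shows the dish over the stand, the bystanders where they were, and the dial turned. Everything is at rest, so I'll hand it in.

```bash
python3 -c "
from rig import *
print(sign_off())"
```

```text
the job is handed in; nothing more can be done
None
```

The job is handed in, with no verdict returned: the timer is at its zero stop, and the dish is held level and still about 6 cm over the stand with its red tab towards the blue stud and the ball inside the blue ring.

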